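# Ready a parts tin at the watchmaker's code reader

## Robot

A 6-joint arm with a two-finger parallel gripper is mounted at the origin on the work surface. World frame = base frame: x ahead of the robot, y to its left, z up, the work surface at z = 0. Lengths are in m, angles in rad, forces in N, time in s.
With the tool pointing down it reaches from about 0.35 to 1 m from the base axis. Payload 7.1 kg.
Tool frame: the origin (TCP) lies midway between the tips of the shut fingers; the grasp point (between the pads) lies 19 mm behind it; z points along the fingers, y is the line along which they close (so a half turn about z gives the same grasp; the last joint's range is limited). The gripper opens to 85 mm and grips with 20 to 120 N. Pads are 22 mm wide; open, the fingers measure 114 mm over their backs; the gripper's body (76 mm by 85 mm) begins 54 mm behind the grasp point. The pads swing forward as they close: fully open they stand 13 mm farther back than shut.
Start: joints at [1.281, 0.423, 1.63, -0, 1.089, -0.019], TCP at [0.167, 0.602, 0.231] pointing down, gripper open.
Joint ranges: [-3, 3], [-0.9, 2.11], [0.09, 2.58], [-1.31, 4.45], [0.11, 2.69], [-2.54, 2.54]. Speed limits (rad/s): [2.39, 2.39, 3.01, 3.14, 3.14, 3.14].

## Interface

Orientations are given as a unit quaternion [w, x, y, z].
In Python, from plant import observe, imaging, ctrl gives the robot as it stands.
- The arm moves only by the tool apply_moves, never from a script. Its argument "deltas" is one flat list of numbers, 7 for each row, row after row: the turn, a rotation vector about the tool's x, y, z in rad, then the shift along the tool's x, y, z in cm, then the closure, from -1 (fully open) to 1 (shut), so that 0 is half open. A call has 1 to 8 rows; each row is the pose to reach, as a shift and turn from the pose commanded when the call began, along the tool's axes at that moment; what a row does not reach only later rows make up. A row lasts 1/10 s, in which the tool goes at most 50 mm and 8.59 degrees, less where a joint would pass 70% of its speed; a pose out of reach is approached as far as the arm can. A call with a gripper value outside its range is refused whole. The fingers move at their own pace and stop on an object; "squeeze" is the grip in N (left out, the last holds). Time passes only in rows, so rows that repeat a pose let the fingers close. It gives the time, the measured TCP pose, the force, the opening and the grip force at its end, in the units of the state.
- observe(): the state, without advancing time (a new reading comes with each control period).
- imaging.camera(name): name is "scene" or "top" or "wrist"; returns a dict with "color" (480x640x3 uint8, red, green, blue), "vertical_fov" (degrees; the focal length in pixels is half the picture's height over the tangent of half this angle, whatever the lens; pixels are square), "cx", "cy" (the principal point, pixels), "R" (3x3) and "t" (3): a world point X has camera coordinates R X + t. Camera axes: x right, y down, z forward; pixel columns grow to the right and rows downward; lengths in m; the calibration is good to about 2 mm. A picture is of the moment at which its call begins. There is no depth.
- ctrl.job_done(): hands the job in; it is judged then, once.
The state is a dict: "time": time; "joint_positions": joint angles; "joint_velocities": joint speeds; "joint_torque": joint torques, N m; "position": TCP position; "orientation": TCP orientation; "force": force on the tool from outside, world axes, zero at the start; "moment": the same for the moment, N m; "finger_gap": opening from 0.0 (shut) to 1.0 (fully open); "gripper_force": force on a finger pad.
Only numpy, scipy, OpenCV 4.12 (cv2) and the standard library are available. Lean on these libraries where they do the work, as an engineer would, in place of code of your own. Each camera call takes 0.05 s, during which the arm holds its last target. There are 200 camera calls.

## Task

Get the labelled parts tin ready for scanning. First turn the tin on its round pad so that its label squarely faces the reader's window, leaving it standing in the middle of the pad; then wind the stand's red handwheel clockwise until you feel it come up against its stop, back it off a quarter turn, and let go. Leave the other things on the bench where they are.

Things in the scene. Friction and masses are not known exactly. Their poses are not given: they have to be found in the camera images.
- pad (a point): (Sizes in mm.) Centre of the top face of the round black rubber pad (68 dia, top 15 above the bench) on the grey reader stand (base plate 110 x 320, 12 thick, fixed to the bench). Its axes are the stand's: z up, +y runs from the pad towards the reader and on to the handwheel, whose axis is 200 away along +y.
- window (a point): (Sizes in mm.) Centre of the front face of the reader head, a black block (56 wide, 60 deep, 46 tall) with a glass window and a red bar, looking along the stand's -y at the tin; 85 horizontally from the pad's centre. The head's top is at most 97 above the bench; it sinks 8 per turn as the handwheel is wound clockwise.
- tin_center (a point): (Sizes in mm.) Centre (half-way up, 35 above its underside) of the labelled tin: aluminium cylinder 50 dia, 70 tall with a dark lid flush with the sides, about 0.15 kg, loose, standing on the pad near its centre. z is its axis; +x points to the middle of its white label with black squares, as does the yellow bar on its lid.
- tin_label (a point): (Sizes in mm.) Middle of the tin's label on its side surface, 26 out along the tin's +x, 30 above its underside.
- wheel_hub (a point): (Sizes in mm.) On the vertical axis of the red handwheel on top of the stand's column, at rim height (137 above the bench). Rim 110 dia to its bar's centre, bar 12 thick, three spokes. z up; +x turns with the wheel and points to the crank knob.
- crank_knob (a point): (Sizes in mm.) Centre of the part to grasp of the upright black crank knob on the handwheel's rim: cylinder 22 dia, 38 tall, spinning freely on its own pin, so it can be held while it is carried round the circle of radius 55 about the hub. This point is 165 above the bench, 17 below the knob's top and 22 above the top of the rim.
- wheel (a joint): (Sizes in mm.) Angle of the handwheel in rad, growing clockwise seen from above; the firm end stop is met at 15.708. It starts 1.3 to 2.4 turns before the stop, takes about 0.08 N m (2 N at the knob) to turn, and stays where it is left.
- plain_tin_center (a point): (Sizes in mm.) Bystander: smaller brass tin without label, 43 dia x 54 tall, loose; point on its axis, 27 above its underside.
- dust_cover_center (a point): (Sizes in mm.) Bystander: low clear glass dust cover, 60 dia x 44 tall with its knob, loose; point on its axis, 22 above its underside.
- loupe_center (a point): (Sizes in mm.) Bystander: black eye loupe, 40 dia x 34 tall, loose; point on its axis, 17 above its underside.
- movement_center (a point): (Sizes in mm.) Bystander: grey holder with a brass watch movement, 56 dia x 20 tall, loose; point on its axis, 12 above its underside.
- vise_center (a point): (Sizes in mm.) Bystander: small dark steel bench vise, 50 x 114 x 40 tall, loose; point on its axis, 20 above its underside.
- driver_rack_center (a point): (Sizes in mm.) Bystander: round wooden screwdriver rack, 80 dia x 115 tall, loose; point on its axis, 60 above its underside.
Not all that is in view belongs to the job. What is shaped like the part that bears tin_center but brown or purple is not meant.

How it is judged:
On the way, in this order (a step that is already met when the one before it is completed fails the run):
1. the tin stands on its pad with its label facing the reader's window (angle between the x axis of tin_center and the y axis of pad, either way round below 0.26 rad and horizontal distance between tin_label and window below 0.078 m and horizontal distance between tin_center and pad below 0.012 m and angle between tin_center's own z axis and vertical below 0.08 rad and z of tin_center in the frame of pad between 0.03 and 0.04 m), for 0.2 s.
2. the handwheel has been wound clockwise up to its stop (value of joint wheel above 15.608 rad), for 0.1 s.
At the end, for the whole second after the job is handed in: The handwheel rests a quarter turn (1.571 rad, within 0.35) back from its stop; the tin stands upright (within 0.08 rad) on the pad, within 12 mm of its centre, its label facing the reader's window within 0.26 rad (all of step 1 and value of joint wheel between 13.787 and 14.487 rad and velocity of joint wheel between -0.05 and 0.05 rad/s); the robot touches nothing.
It fails at once if a bystander is knocked over or moved by more than 25 mm (distance of any of plain_tin_center, dust_cover_center, loupe_center, movement_center, vise_center, driver_rack_center from where it was at the start of the episode above 0.025 m).
It also fails if it takes over 72 s, if anything falls off the work surface, if the arm or the gripper's body presses on something with over 40 N, if the wrist force passes 120 N, or if a joint passes its speed limit or range.

## Working session

There is one attempt and no reset: what is moved stays moved. The work goes in short steps, Python scripts to look and compute and a tool call to move; the robot and the scene stay as the last step left them, time stands still between calls to the robot, and variables do not carry over. Pictures are saved under pics/ and viewed, at most 10 in all, crops included, and the job is handed in when it is done.

Besides the shell and the picture viewer there is one more tool, called after ">>>" as name(argument=value, ...) on one line, values as JSON. apply_moves: Moves the arm, as the interface text tells. Its arguments: {"type":"object","properties":{"deltas":{"type":"array"},"squeeze":{"type":"number"}},"required":["deltas"]}

```bash
mkdir -p pics; cat > h.py <<'E'
import numpy as np, cv2
from plant import observe, imaging, ctrl
def shot(n,f):
    c=imaging.camera(n); cv2.imwrite('pics/'+f,c['color'][:,:,::-1]); 
    np.savez('pics/'+f+'.npz',**c); return c
def cal(c):
    f=240/np.tan(np.radians(float(c['vertical_fov']))/2)
    return f,float(c['cx']),float(c['cy']),np.array(c['R']),np.array(c['t'])
def ray(c,u,v,z):
    f,cx,cy,R,t=cal(c); o=-R.T@t; d=R.T@np.array([(u-cx)/f,(v-cy)/f,1]); return o+d*(z-o[2])/d[2]
def proj(c,X):
    f,cx,cy,R,t=cal(c); p=R@np.array(X)+t; return np.array([f*p[0]/p[2]+cx,f*p[1]/p[2]+cy])
E
python3 - <<'E'
from h import *
a=[shot(n,n+'1.png') for n in('scene','top','wrist')]
for c in a: print({k:c[k] for k in c if k!='color'})
print(observe())
E
```

```text
{'vertical_fov': 55.295620901754766, 'cx': 325.398166798418, 'cy': 239.30848328470606, 'R': array([[ 0.6373335 ,  0.77055866,  0.00673526],
       [ 0.56034224, -0.45742689, -0.69049056],
       [-0.52898259,  0.44384682, -0.72331004]]), 't': array([-0.32271919, -0.22121287,  1.46949855])}
{'vertical_fov': 55.234526418713905, 'cx': 323.0112966673416, 'cy': 237.55715201418514, 'R': array([[-0.02597051, -0.9993061 , -0.02669932],
       [-0.99532499,  0.02833398, -0.09233287],
       [ 0.09302529,  0.02417657, -0.99537018]]), 't': array([0.0222813 , 0.52192407, 1.07278264])}
{'vertical_fov': 61.59281459261796, 'cx': 320.93938204669627, 'cy': 242.0141564293167, 'R': array([[ 0.26772872,  0.96349355, -0.00123073],
       [ 0.91767342, -0.2546069 ,  0.30504233],
       [ 0.29359296, -0.082798  , -0.952338  ]]), 't': array([-0.62334098, -0.03980457,  0.38010705])}
{'time': 0.15, 'joint_positions': array([ 1.28100910e+00,  4.23670029e-01,  1.63049868e+00, -1.40222022e-05,
        1.08858000e+00, -1.89957009e-02]), 'joint_velocities': array([-0.00174961, -0.00290444, -0.00091918, -0.00014218,  0.00092398,
       -0.00091492]), 'joint_torque': array([-4.59399899e-06, -5.57768869e+01, -2.82017487e+01, -4.89648914e-05,
        4.82196308e-03, -9.20077838e-06]), 'position': array([0.1670422 , 0.60183582, 0.2307275 ]), 'orientation': array([-8.27525787e-05,  1.34979217e-01,  9.90848261e-01, -5.72107355e-04]), 'force': array([-0.56767296, -0.05151115, -0.79076619]), 'moment': array([-0.06007996, -0.00436752, -0.00953099]), 'gripper_force': 0.0, 'finger_gap': 0.9980934981431558}
```

View pics/top1.png

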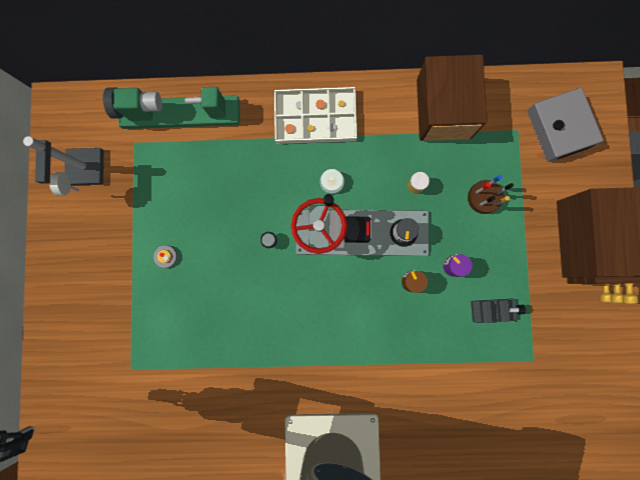

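View pics/scene1.png

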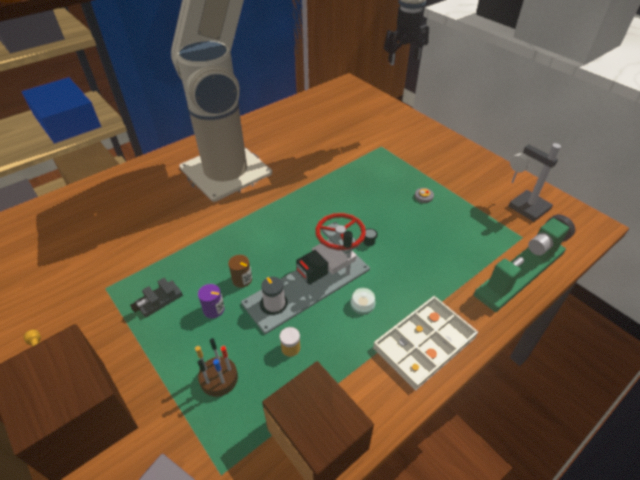

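The top view shows the stand from (297,212) to (430,254), the tin's lid near (405,231), the handwheel near (319,225) and the knob near (329,200). Brown and purple decoys sit at (415,281) and (458,265).

```bash
python3 - <<'E'
from h import *
c=dict(np.load('pics/top1.png.npz')); s=dict(np.load('pics/scene1.png.npz'))
t=cv2.resize(c['color'][165:315,280:480],None,fx=4,fy=4,interpolation=2)[:300*2]
w=cv2.resize(s['color'][205:335,235:385],None,fx=4,fy=4,interpolation=2)
cv2.imwrite('pics/ct.png',t[:,:,::-1]); 
def m(c,lo,hi,box):
    hsv=cv2.cvtColor(c['color'],cv2.COLOR_RGB2HSV); k=cv2.inRange(hsv,lo,hi); z=np.zeros_like(k); u0,v0,u1,v1=box; z[v0:v1,u0:u1]=k[v0:v1,u0:u1]; return z
k=m(c,(0,140,90),(8,255,255),(285,190,348,262))
p=cv2.findNonZero(k); 
h=cv2.convexHull(p); e=cv2.fitEllipse(h); print('wheel',e, ray(c,*e[0],.137))
y=m(c,(18,120,110),(35,255,255),(385,210,430,250)); p=cv2.findNonZero(y).reshape(-1,2); print('yellow',p.mean(0),len(p))
pw=np.array([ray(c,*q,.085)[:2] for q in p.astype(float)]); print(pw.mean(0)); print(np.linalg.svd(pw-pw.mean(0))[2][0], np.ptp(pw,axis=0))
# plate corners
for q in [(297,211),(430,211),(430,254),(296,254)]: print(q,ray(c,*q,.012))
print('knob',ray(c,329,200,.182),'lid',ray(c,405,231,.085))
E
```

```text
wheel ((318.35052490234375, 225.5023956298828), (54.73687744140625, 55.061710357666016), 116.9839096069336) [0.53813823 0.0146841  0.137     ]
yellow [406.7        235.06666667] 30
[ 0.51694641 -0.18178517]
[-0.98925154  0.14622374] [0.01813119 0.0073916 ]
(297, 211) [0.59025018 0.07004091 0.012     ]
(430, 211) [ 0.58058107 -0.25187899  0.012     ]
(430, 254) [ 0.47664797 -0.24694928  0.012     ]
(296, 254) [0.48549287 0.07463332 0.012     ]
knob [ 0.58500022 -0.01012485  0.182     ] lid [ 0.52624495 -0.17836965  0.085     ]
```

View pics/ct.png

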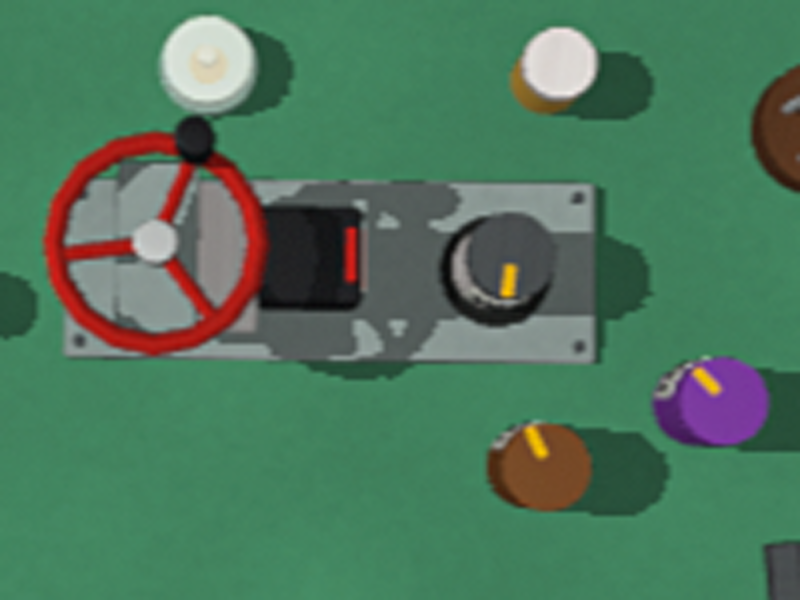

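```bash
cat >> h.py <<'E'
from scipy.spatial.transform import Rotation as Ro
def delta(x,y,z,psi):
    s=observe(); q=s['orientation']; R=Ro.from_quat([q[1],q[2],q[3],q[0]]).as_matrix()
    c,sn=np.cos(psi),np.sin(psi); G=np.array([[-sn,c,0],[c,sn,0],[0,0,-1]]).T
    return np.round(Ro.from_matrix(R.T@G).as_rotvec(),3).tolist(), np.round(R.T@(np.array([x,y,z])-s['position'])*100,2).tolist()
E
python3 -c "
from h import *
print(delta(.5315,-.185,.22,.37))"
```

```text
([-0.001, 0.001, 0.93], [-56.16, -66.07, 1.15])
```

>>> apply_moves(deltas=[0, 0, 0.93, -56.2, -66.1, 1, -1, 0, 0, 0.93, -56.2, -66.1, 1, -1, 0, 0, 0.93, -56.2, -66.1, 1, -1, 0, 0, 0.93, -56.2, -66.1, 1, -1, 0, 0, 0.93, -56.2, -66.1, 1, -1, 0, 0, 0.93, -56.2, -66.1, 1, -1, 0, 0, 0.93, -56.2, -66.1, 1, -1, 0, 0, 0.93, -56.2, -66.1, 1, -1])

```text
time: 0.95
position: [0.3356, 0.2375, 0.2268]
orientation: [0.0, 0.565, 0.825, 0.0]
force: [1.7, -0.0, 0.4]
finger_gap: 1.001
gripper_force: 0.0
```

```bash
python3 -c "
from h import *
print(delta(.5315,-.185,.22,.37),observe()['position'])"
```

```text
([0.0, -0.0, -0.0], [-46.47, 3.01, 0.68]) [0.33559406 0.23745975 0.22677077]
```

>>> apply_moves(deltas=[0, 0, 0, -46.5, 3, 0.7, -1, 0, 0, 0, -46.5, 3, 0.7, -1, 0, 0, 0, -46.5, 3, 0.7, -1, 0, 0, 0, -46.5, 3, 0.7, -1, 0, 0, 0, -46.5, 3, 0.7, -1, 0, 0, 0, -46.5, 3, 0.7, -1, 0, 0, 0, -46.5, 3, 0.7, -1, 0, 0, 0, -46.5, 3, 0.7, -1])

```text
time: 1.75
position: [0.504, -0.1257, 0.2206]
orientation: [-0.0, 0.565, 0.825, 0.0]
force: [0.6, 1.0, 0.5]
finger_gap: 1.001
gripper_force: 0.0
```

```bash
python3 -c "
from h import *
print(delta(.5315,-.185,.22,.37),observe()['position'])"
```

```text
([-0.0, -0.0, -0.001], [-6.52, 0.43, 0.06]) [ 0.50396266 -0.12570609  0.22059092]
```

>>> apply_moves(deltas=[0, 0, 0, -4, 0.3, 0, -1, 0, 0, 0, -4, 0.3, 0, -1, 0, 0, 0, -4, 0.3, 0, -1])

```text
time: 2.05
position: [0.5204, -0.1603, 0.2201]
orientation: [-0.001, 0.566, 0.825, -0.0]
force: [-0.1, 0.1, 1.2]
finger_gap: 1.001
gripper_force: 0.0
```

```bash
python3 - <<'E'
from h import *
print(delta(.5315,-.185,.22,.37),observe()['position'])
shot('wrist','w2.png')
E
```

```text
([-0.001, -0.001, -0.002], [-2.71, 0.14, 0.01]) [ 0.52044795 -0.16025118  0.22009777]
```

View pics/w2.png

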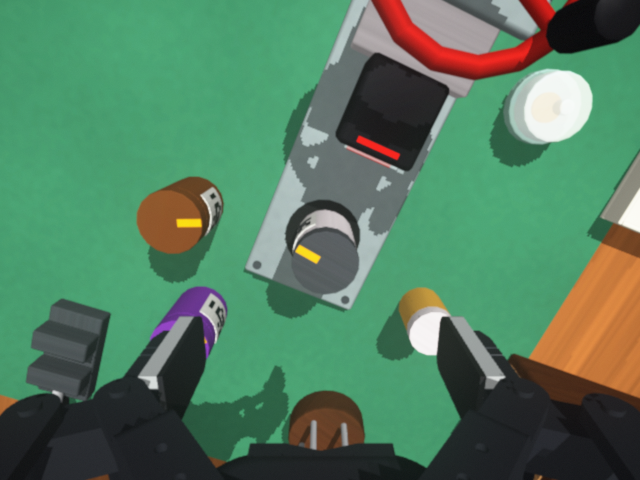

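The wrist view shows the tin's lid near (325,260), its yellow bar near (307,254), the label at (312,228) and the reader's red bar from (357,138) to (399,158). The front plate corners are near (246,270) and (346,309).

```bash
python3 - <<'E'
from h import *
c=dict(np.load('pics/w2.png.npz')); im=c['color']; hsv=cv2.cvtColor(im,cv2.COLOR_RGB2HSV)
print(im[260,335],im[215,352],im[285,340],im[250,370],im[210,297])
k=cv2.inRange(hsv,(18,150,120),(35,255,255)); k[:235]=0;k[275:]=0;k[:,:285]=0;k[:,345:]=0
p=cv2.findNonZero(k).reshape(-1,2).astype(float)
pw=np.array([ray(c,*q,.085)[:2] for q in p]); print('bar',pw.mean(0),np.linalg.svd(pw-pw.mean(0))[2][0])
l=im[260,335].astype(int); d=np.abs(im.astype(int)-l).max(2)<14
d=(d|(k>0)).astype(np.uint8); d[:220]=0;d[300:]=0;d[:,:285]=0;d[:,365:]=0
d=cv2.morphologyEx(d,cv2.MORPH_OPEN,np.ones((7,7)))
n,L,S,C=cv2.connectedComponentsWithStats(d); i=1+S[1:,4].argmax(); print(S[i])
ct=cv2.findContours((L==i).astype(np.uint8),0,1)[0][0]; e=cv2.fitEllipse(cv2.convexHull(ct)); print('lid',e,ray(c,*e[0],.085))
for q in [(246,270),(346,309),(257,265),(344,299),(335,39),(358,0)]: print(q,ray(c,*q,.012)[:2])
for q in [(357,138),(399,158)]: print(q,ray(c,*q,.097)[:2],ray(c,*q,.085)[:2])
E
```

```text
[88 95 96] [49 53 51] [90 97 98] [172 188 186] [62 70 67]
bar [ 0.51818838 -0.18316687] [ 0.98574672 -0.16823616]
[ 291  232   67   62 3150]
lid ((324.59185791015625, 262.264892578125), (61.73176574707031, 67.79741668701172), 73.53968811035156) [ 0.53235508 -0.18484621  0.085     ]
(246, 270) [ 0.47696671 -0.24388891]
(346, 309) [ 0.57953001 -0.2476621 ]
(257, 265) [ 0.48499926 -0.23542593]
(344, 299) [ 0.5737355  -0.23851361]
(335, 39) [ 0.48246097 -0.03230196]
(358, 0) [ 0.48893266 -0.00080643]
(357, 138) [ 0.51925347 -0.0940689 ] [ 0.52045473 -0.09432997]
(399, 158) [ 0.54956988 -0.09589052] [ 0.55213914 -0.09623378]
```

```bash
python3 -c "
from h import *
print(delta(.532,-.185,.04,.37))"
```

```text
([-0.001, -0.001, -0.001], [-2.85, 0.21, 18.01])
```

>>> apply_moves(deltas=[0, 0, 0, -2.85, 0.2, 3, -1, 0, 0, 0, -2.85, 0.2, 6, -1, 0, 0, 0, -2.85, 0.2, 9, -1, 0, 0, 0, -2.85, 0.2, 12, -1, 0, 0, 0, -2.85, 0.2, 14, -1, 0, 0, 0, -2.85, 0.2, 16, -1, 0, 0, 0, -2.85, 0.2, 18, -1, 0, 0, 0, -2.85, 0.2, 18, -1], squeeze=30)

```text
time: 2.9
position: [0.5308, -0.1833, 0.0387]
orientation: [-0.003, 0.564, 0.826, -0.001]
force: [-0.0, 0.1, 1.3]
finger_gap: 1.004
gripper_force: 0.0
```

>>> apply_moves(deltas=[0, 0, 0, 0, 0, 0, 0, 0, 0, 0, 0, 0, 0, 0, 0, 0, 0, 0, 0, 0, 0.2, 0, 0, 0, 0, 0, 0, 0.4, 0, 0, 0, 0, 0, 0, 0.6, 0, 0, 0, 0, 0, 0, 1, 0, 0, 0, 0, 0, 0, 1, 0, 0, 0, 0, 0, 0, 1], squeeze=30)

```text
time: 3.7
position: [0.5338, -0.1855, 0.0421]
orientation: [0.001, 0.565, 0.825, 0.0]
force: [-0.4, 2.4, 6.9]
finger_gap: 0.58
gripper_force: 31.1
```

>>> apply_moves(deltas=[0, 0, 0, 0, 0, -0.4, 1, 0, 0, 0.14, 0, 0, -0.5, 1, 0, 0, 0.28, 0, 0, -0.5, 1, 0, 0, 0.42, 0, 0, -0.5, 1, 0, 0, 0.56, 0, 0, -0.5, 1, 0, 0, 0.7, 0, 0, -0.5, 1, 0, 0, 0.7, 0, 0, -0.5, 1, 0, 0, 0.7, 0, 0, -0.5, 1])

```text
time: 4.5
position: [0.533, -0.1857, 0.0459]
orientation: [0.0, 0.813, 0.583, 0.0]
force: [-1.0, -0.5, -1.6]
finger_gap: 0.577
gripper_force: 31.4
```

>>> apply_moves(deltas=[0, 0, 0.14, 0, 0, 0, 1, 0, 0, 0.28, 0, 0, 0, 1, 0, 0, 0.42, 0, 0, 0, 1, 0, 0, 0.56, 0, 0, 0, 1, 0, 0, 0.7, 0, 0, 0, 1, 0, 0, 0.747, 0, 0, 0, 1, 0, 0, 0.747, 0, 0, 0, 1, 0, 0, 0.747, 0, 0, 0, 1])

```text
time: 5.3
position: [0.5331, -0.1856, 0.0458]
orientation: [0.0, 0.969, 0.246, 0.0]
force: [0.5, -0.4, -2.2]
finger_gap: 0.575
gripper_force: 31.4
```

```bash
python3 - <<'E'
from h import *
for i in range(2):
  c=shot('wrist','w%d.png'%(3+i)); print(delta(.532,-.185,.04,.37-1.447),observe()['position'])
im=c['color']; hsv=cv2.cvtColor(im,cv2.COLOR_RGB2HSV)
cv2.imwrite('pics/w3c.png',im[:,:,::-1])
E
```

```text
([0.0, -0.0, 0.003], [-0.07, -0.1, 0.58]) [ 0.53306437 -0.185571    0.04576598]
([0.0, 0.0, 0.002], [-0.06, -0.1, 0.57]) [ 0.53304618 -0.18559256  0.04574324]
```

View pics/w3c.png

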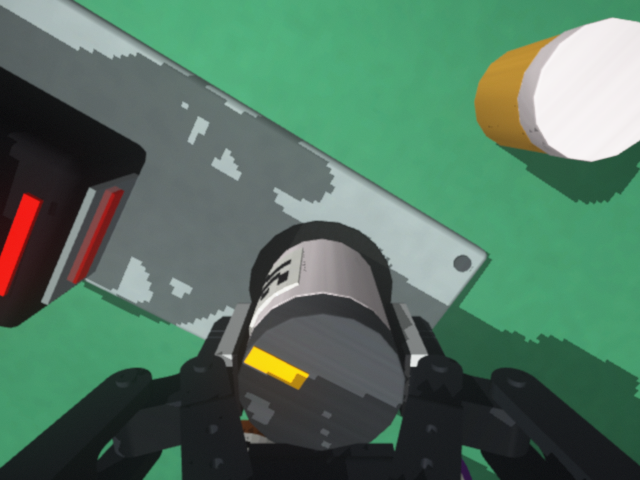

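The tin is gripped with its label and yellow bar (275,367) turned towards the reader's window at (95,240). The plate's far edge runs from (75,0) to (487,252).

```bash
python3 - <<'E'
from h import *
c=dict(np.load('pics/w4.png.npz')); im=c['color']; hsv=cv2.cvtColor(im,cv2.COLOR_RGB2HSV)
k=cv2.inRange(hsv,(18,180,150),(35,255,255)); k[:340]=0;k[395:]=0;k[:,:240]=0;k[:,320:]=0
p=cv2.findNonZero(k).reshape(-1,2).astype(float)
pw=np.array([ray(c,*q,.09)[:2] for q in p]); v=np.linalg.svd(pw-pw.mean(0))[2][0]; v*=np.sign(v[1]); print('bar',pw.mean(0),np.arctan2(v[1],v[0]))
a,b=ray(c,75,0,.012),ray(c,487,252,.012); print(a,b,np.arctan2(*(a-b)[1::-1]))
print('lid ctr',ray(c,322,372,.09), 'pad edges L,R,T', ray(c,250,270,.015),ray(c,392,270,.015),ray(c,320,221,.015),ray(c,462,263,.012))
E
```

```text
bar [ 0.53499646 -0.17084225] 1.5310460360618814
[ 0.59321413 -0.04598941  0.012     ] [ 0.58455128 -0.24625621  0.012     ] 1.5275667473315309
lid ctr [ 0.53990919 -0.18318597  0.09      ] pad edges L,R,T [ 0.52537778 -0.15332361  0.015     ] [ 0.55668329 -0.21112536  0.015     ] [ 0.56142513 -0.17067909  0.015     ] [ 0.57451102 -0.23916657  0.012     ]
```

>>> apply_moves(deltas=[0, 0, 0, 0, 0, 0.15, 1, 0, 0, 0, 0, 0, 0.3, 1, 0, 0, 0, 0, 0, 0.4, 1, 0, 0, 0, 0, 0, 0.45, 1, 0, 0, 0, 0, 0, 0.45, 1])

```text
time: 5.9
position: [0.5331, -0.1855, 0.0421]
orientation: [-0.0, 0.97, 0.245, -0.0]
force: [-4.2, 1.6, 10.1]
finger_gap: 0.579
gripper_force: 32.5
```

>>> apply_moves(deltas=[0, 0, 0, 0, 0, 0, -0.2, 0, 0, 0, 0, 0, 0, -0.3, 0, 0, 0, 0, 0, 0, -0.5, 0, 0, 0, 0, 0, 0, -0.8, 0, 0, 0, 0, 0, 0, -1, 0, 0, 0, 0, 0, 0, -1, 0, 0, 0, 0, 0, 0, -1])

```text
time: 6.6
position: [0.5331, -0.1856, 0.0412]
orientation: [-0.0, 0.97, 0.244, -0.0]
force: [-0.6, 0.2, -0.3]
finger_gap: 1.001
gripper_force: 0.0
```

>>> apply_moves(deltas=[0, 0, 0, 0, 0, -1, -1, 0, 0, 0, 0, 0, -3, -1, 0, 0, 0, 0, 0, -6, -1, 0, 0, 0, 0, 0, -10, -1, 0, 0, 0, 0, 0, -14, -1, 0, 0, 0, 0, 0, -18, -1, 0, 0, 0, 0, 0, -20, -1, 0, 0, 0, 0, 0, -20, -1])

```text
time: 7.4
position: [0.535, -0.1862, 0.2457]
orientation: [0.002, 0.97, 0.244, 0.003]
force: [0.0, -0.5, -0.6]
finger_gap: 1.002
gripper_force: 0.0
```

```bash
python3 - <<'E'
from h import *
c=shot('wrist','w5.png');shot('top','top5.png'); print(observe())
E
```

```text
{'time': 7.5, 'joint_positions': array([-3.56098936e-01,  3.21809422e-01,  1.75776956e+00, -3.22066427e-05,
        1.06111696e+00,  7.20948865e-01]), 'joint_velocities': array([-6.46895773e-04,  3.20723877e-02,  2.16418608e-02,  2.94977134e-05,
       -1.92632390e-03, -1.09306450e-03]), 'joint_torque': array([ 4.55120360e-03, -5.07799816e+01, -2.89433259e+01,  1.75124410e-04,
       -1.86904217e-03, -1.08882784e-05]), 'position': array([ 0.53285576, -0.18551118,  0.2417077 ]), 'orientation': array([2.65840914e-04, 9.69678991e-01, 2.44381778e-01, 3.61316884e-04]), 'force': array([ 0.02542719, -0.60544994, -1.09639404]), 'moment': array([-0.0194068 ,  0.05198588, -0.0236759 ]), 'gripper_force': 0.0, 'finger_gap': 0.999591777170131}
```

View pics/w5.png

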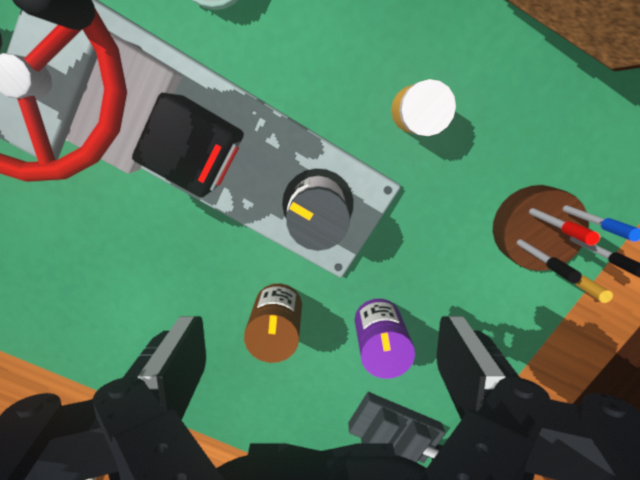

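The tin stands on the pad with its yellow bar (301,212) pointing along the stand at the reader's red bar (211,165). Next I triangulate the head-top bar to estimate how many turns have been wound, and locate the knob and hub.

```bash
python3 - <<'E'
from h import *
def tri(obs):
    A=[];b=[]
    for c,(u,v) in obs:
        f,cx,cy,R,t=cal(c); d=R.T@np.array([(u-cx)/f,(v-cy)/f,1]); d/=np.linalg.norm(d); o=-R.T@t
        P=np.eye(3)-np.outer(d,d); A.append(P); b.append(P@o)
    X=np.linalg.lstsq(np.vstack(A),np.hstack(b),rcond=None)[0]; return X,[np.round(proj(c,X)-q,1).tolist() for c,q in obs]
obs=[];L=[('w2.png',(330,120,420,175)),('w5.png',(190,135,222,195)),('top5.png',(360,210,375,245)),('scene1.png',(296,255,315,275))]
for n,(u0,v0,u1,v1) in L:
    c=dict(np.load('pics/'+n+'.npz')); h=cv2.cvtColor(c['color'],cv2.COLOR_RGB2HSV)
    k=cv2.inRange(h,(0,200,190),(6,255,255)); z=np.zeros_like(k); z[v0:v1,u0:u1]=k[v0:v1,u0:u1]
    p=cv2.findNonZero(z); m=p.reshape(-1,2).mean(0); obs.append((c,m)); print(n,m,len(p))
print(tri(obs[:2]));print(tri(obs[:3]));print(tri(obs))
# knob top & hub cap in top image
c=obs[2][0]; h=cv2.cvtColor(c['color'],cv2.COLOR_RGB2HSV)
z=np.zeros((480,640),np.uint8); z[190:208,318:342]=(h[190:208,318:342,2]<50)*255
p=cv2.findNonZero(z).reshape(-1,2); u0,v0=p.min(0);u1,v1=p.max(0); print('knob',u0,v0,u1,v1, p.mean(0), ray(c,*p.mean(0),.17),ray(c,(u0+u1)/2,v0+4.7,.182))
z[:]=0; z[215:235,308:330]=((h[215:235,308:330,1]<40)&(h[215:235,308:330,2]>190))*255
p=cv2.findNonZero(z).reshape(-1,2); print('hub',p.mean(0),len(p),ray(c,*p.mean(0),.145))
E
```

```text
w2.png [377.50714286 147.23214286] 280
w5.png [209.27083333 162.74583333] 240
top5.png [367.  233.5] 2Traceback (most recent call last):
  File "<stdin>", line 12, in <module>
AttributeError: 'NoneType' object has no attribute 'reshape'
```

```bash
python3 - <<'E'
from h import *
def tri(obs):
    A=[];b=[]
    for c,(u,v) in obs:
        f,cx,cy,R,t=cal(c); d=R.T@np.array([(u-cx)/f,(v-cy)/f,1]); d/=np.linalg.norm(d); o=-R.T@t
        P=np.eye(3)-np.outer(d,d); A.append(P); b.append(P@o)
    X=np.linalg.lstsq(np.vstack(A),np.hstack(b),rcond=None)[0]; return X,[np.round(proj(c,X)-q,1).tolist() for c,q in obs]
obs=[];L=[('w2.png',(330,120,420,175)),('w5.png',(190,135,222,195)),('top1.png',(360,210,375,245))]
for n,(u0,v0,u1,v1) in L:
    c=dict(np.load('pics/'+n+'.npz')); h=cv2.cvtColor(c['color'],cv2.COLOR_RGB2HSV)
    k=cv2.inRange(h,(0,180,170),(6,255,255)); z=np.zeros_like(k); z[v0:v1,u0:u1]=k[v0:v1,u0:u1]
    p=cv2.findNonZero(z); m=p.reshape(-1,2).mean(0); obs.append((c,m)); print(n,m,len(p))
print(tri(obs[:2]));print(tri(obs))
c=obs[2][0]; h=cv2.cvtColor(c['color'],cv2.COLOR_RGB2HSV)
z=np.zeros((480,640),np.uint8); z[190:208,318:342]=(h[190:208,318:342,2]<50)*255
p=cv2.findNonZero(z).reshape(-1,2); u0,v0=p.min(0);u1,v1=p.max(0); print('knob',u0,v0,u1,v1, p.mean(0), ray(c,*p.mean(0),.17),ray(c,(u0+u1)/2,v0+4.7,.182))
z[:]=0; z[215:235,308:330]=((h[215:235,308:330,1]<40)&(h[215:235,308:330,2]>190))*255
p=cv2.findNonZero(z).reshape(-1,2); print('hub',p.mean(0),len(p),ray(c,*p.mean(0),.145))
E
```

```text
w2.png [377.67105263 147.33223684] 304
w5.png [209.1752988  163.14342629] 251
top1.png [367.5 228. ] 26
(array([ 0.5351444 , -0.09486264,  0.089171  ]), [[-0.0, 0.0], [-0.0, -0.0]])
(array([ 0.53511146, -0.09458708,  0.08843753]), [[-0.0, -0.5], [-0.1, -0.3], [0.2, -0.0]])
knob 324 194 332 205 [328.26436782 199.63218391] [ 0.58793956 -0.00850335  0.17      ] [ 0.58777571 -0.00813715  0.182     ]
hub [317.69047619 226.07142857] 42 [0.5359949  0.01585252 0.145     ]
```

```bash
python3 -c "
from h import *
print(delta(.588,-.0085,.26,-.44))"
```

```text
([0.001, -0.0, -0.637], [13.25, -12.97, -1.83])
```

>>> apply_moves(deltas=[0, 0, -0.1, 3, -3, -1.8, -1, 0, 0, -0.2, 6, -6, -1.8, -1, 0, 0, -0.35, 9, -9, -1.8, -1, 0, 0, -0.48, 11.5, -11.2, -1.8, -1, 0, 0, -0.6, 13.25, -13, -1.8, -1, 0, 0, -0.637, 13.25, -13, -1.8, -1, 0, 0, -0.637, 13.25, -13, -1.8, -1, 0, 0, -0.637, 13.25, -13, -1.8, -1])

```text
time: 8.3
position: [0.5873, -0.0084, 0.2579]
orientation: [-0.001, 0.845, 0.535, -0.001]
force: [-0.2, 0.7, -0.7]
finger_gap: 1.001
gripper_force: 0.0
```

```bash
python3 - <<'E'
from h import *
shot('wrist','w6.png'); print(observe()['position'])
E
```

```text
[ 0.58749881 -0.00869497  0.25819846]
```

View pics/w6.png

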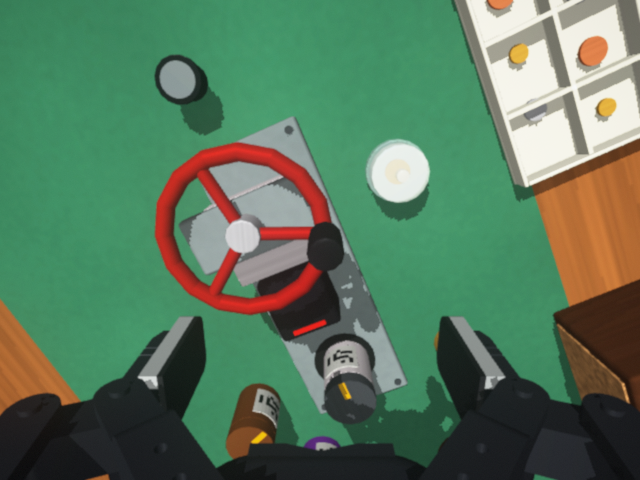

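The wheel's rim spans about (157–330, 143–313). The knob is at (325,246) with its top face near (324,253), and the tin stands upright on the pad at (348,385).

```bash
python3 - <<'E'
from h import *
c=dict(np.load('pics/w6.png.npz')); h=cv2.cvtColor(c['color'],cv2.COLOR_RGB2HSV)
k=cv2.inRange(h,(0,150,80),(8,255,255))|cv2.inRange(h,(174,150,80),(180,255,255)); k[:135]=0;k[315:]=0;k[:,:150]=0;k[:,335:]=0
p=cv2.convexHull(cv2.findNonZero(k)); e=cv2.fitEllipse(p); H=ray(c,*e[0],.137); print('wheel',e,H)
for q in [(324,253)]: 
    K=ray(c,*q,.182); print('knob',K,np.linalg.norm((K-H)[:2]),np.arctan2(*(K-H)[1::-1]))
z=np.zeros((480,640),np.uint8); z[215:275,300:350]=(h[215:275,300:350,2]<45)*255
z=cv2.morphologyEx(z,2,np.ones((5,5))); p=cv2.findNonZero(z).reshape(-1,2); print(p.min(0),p.max(0),p.mean(0))
E
```

```text
wheel ((243.17047119140625, 228.3179168701172), (167.8866424560547, 179.62667846679688), 120.09251403808594) [0.54063905 0.01642051 0.137     ]
knob [ 0.58938397 -0.00870415  0.182     ] 0.05483900236558844 -0.4759163427466548
[308 223] [342 269] [325.65245374 246.68704747]
```

>>> apply_moves(deltas=[0, 0, 0, 0.05, 0.15, 3, -1, 0, 0, 0, 0.05, 0.15, 6, -1, 0, 0, 0, 0.05, 0.15, 8.5, -1, 0, 0, 0, 0.05, 0.15, 10, -1, 0, 0, 0, 0.05, 0.15, 10.9, -1, 0, 0, 0, 0.05, 0.15, 10.9, -0.5, 0, 0, 0, 0.05, 0.15, 10.9, 0, 0, 0, 0, 0.05, 0.15, 10.9, 0.3], squeeze=30)

```text
time: 9.15
position: [0.5906, -0.0086, 0.1515]
orientation: [0.001, 0.844, 0.536, 0.001]
force: [0.4, -0.2, -0.7]
finger_gap: 0.517
gripper_force: 0.0
```

>>> apply_moves(deltas=[0, 0, 0, 0, 0, 0, 0.5, 0, 0, 0, 0, 0, 0, 1, 0, 0, 0, 0, 0, 0, 1, 0, 0, 0, 0, 0, 0, 1, 0, 0, 0, 0, 0, 0, 1])

```text
time: 9.65
position: [0.59, -0.0083, 0.1512]
orientation: [0.0, 0.844, 0.536, 0.0]
force: [-2.1, 0.5, 5.4]
finger_gap: 0.247
gripper_force: 29.8
```

```bash
python3 - <<'E'
from h import *
s=observe(); print(s['position'],s['force'],s['finger_gap'])
# circle deltas in tool axes (tool y along psi), start offset angle relative to y axis = a0
psi=-.44
th0=np.arctan2(s['position'][1]-.0155,s['position'][0]-.540); print(th0)
def rows(a0,da,n):
    for i in range(1,n+1):
        d=.055*np.array([np.cos(a0-i*da)-np.cos(a0),np.sin(a0-i*da)-np.sin(a0)])
        print(i,np.round(100*np.array([-np.sin(psi)*d[0]+np.cos(psi)*d[1],np.cos(psi)*d[0]+np.sin(psi)*d[1]]),2))
rows(th0,np.pi/8,8)
E
```

```text
[ 0.58995595 -0.00833185  0.15124891] [-2.07482471  0.47363929  5.36393549] 0.24714534001372918
-0.44512562269056666
1 [-2.1  -0.43]
2 [-3.88 -1.63]
3 [-5.06 -3.42]
4 [-5.47 -5.53]
5 [-5.04 -7.63]
6 [-3.84 -9.41]
7 [ -2.05 -10.59]
8 [  0.06 -11.  ]
```

>>> apply_moves(deltas=[0, 0, 0, -1.07, -0.11, 0, 1, 0, 0, 0, -2.1, -0.42, 0, 1, 0, 0, 0, -3.06, -0.93, 0, 1, 0, 0, 0, -3.89, -1.61, 0, 1, 0, 0, 0, -4.57, -2.44, 0, 1, 0, 0, 0, -5.08, -3.4, 0, 1, 0, 0, 0, -5.39, -4.43, 0, 1, 0, 0, 0, -5.5, -5.5, 0, 1])

```text
time: 10.45
position: [0.5171, -0.0358, 0.1512]
orientation: [0.001, 0.844, 0.536, 0.001]
force: [1.7, -0.3, 5.8]
finger_gap: 0.248
gripper_force: 29.9
```

```bash
python3 - <<'E'
from h import *
s=observe(); p=s['position']-[.540,.0155,0]; print(s['position'],s['force'],s['finger_gap'],np.hypot(*p[:2]),np.arctan2(p[1],p[0]))
E
```

```text
[ 0.51710992 -0.03577782  0.15122901] [ 1.69841444 -0.26607884  5.81191636] 0.24782008606917602 0.05615488290230459 -1.9906469506152025
```

>>> apply_moves(deltas=[0, 0, 0, 0.42, -2.1, 0, 1, 0, 0, 0, 1.61, -3.89, 0, 1, 0, 0, 0, 3.4, -5.08, 0, 1, 0, 0, 0, 5.5, -5.5, 0, 1, 0, 0, 0, 7.6, -5.08, 0, 1, 0, 0, 0, 9.39, -3.89, 0, 1, 0, 0, 0, 10.58, -2.1, 0, 1, 0, 0, 0, 11, 0, 0, 1])

```text
time: 11.25
position: [0.5635, 0.0644, 0.1511]
orientation: [0.0, 0.844, 0.537, -0.001]
force: [-8.9, -12.4, 13.3]
finger_gap: 0.251
gripper_force: 31.6
```

>>> apply_moves(deltas=[0, 0, 0, -0.42, 2.1, 0, 1, 0, 0, 0, -1.61, 3.89, 0, 1, 0, 0, 0, -3.4, 5.08, 0, 1, 0, 0, 0, -5.5, 5.5, 0, 1, 0, 0, 0, -7.6, 5.08, 0, 1, 0, 0, 0, -9.39, 3.89, 0, 1, 0, 0, 0, -10.58, 2.1, 0, 1, 0, 0, 0, -11, 0, 0, 1])

```text
time: 12.05
position: [0.5172, -0.0361, 0.1512]
orientation: [0.001, 0.845, 0.535, 0.001]
force: [7.7, 8.8, 3.6]
finger_gap: 0.246
gripper_force: 30.9
```

```bash
python3 - <<'E'
from h import *
s=observe(); p=s['position']-[.540,.0155,0]; print(s['position'],s['force'],s['finger_gap'],np.hypot(*p[:2]),np.arctan2(p[1],p[0]))
E
```

```text
[ 0.51715041 -0.03609874  0.1512441 ] [7.70960255 8.83006045 3.64022672] 0.24567913276442535 0.05643167783951596 -1.9876736343174726
```

>>> apply_moves(deltas=[0, 0, -0.14, 0, 0, 0, 1, 0, 0, -0.28, 0, 0, 0, 1, 0, 0, -0.42, 0, 0, 0, 1, 0, 0, -0.56, 0, 0, 0, 1, 0, 0, -0.7, 0, 0, 0, 1, 0, 0, -0.84, 0, 0, 0, 1, 0, 0, -0.98, 0, 0, 0, 1, 0, 0, -1.12, 0, 0, 0, 1], squeeze=25)

```text
time: 12.85
position: [0.5163, -0.0357, 0.1512]
orientation: [0.001, 0.428, 0.904, -0.0]
force: [-2.9, -2.8, 10.1]
finger_gap: 0.245
gripper_force: 31.5
```

>>> apply_moves(deltas=[0, 0, -0.14, 0, 0, 0, 1, 0, 0, -0.28, 0, 0, 0, 1, 0, 0, -0.42, 0, 0, 0, 1, 0, 0, -0.45, 0, 0, 0, 1, 0, 0, -0.45, 0, 0, 0, 1])

```text
time: 13.35
position: [0.5162, -0.0359, 0.1512]
orientation: [0.0, 0.218, 0.976, -0.001]
force: [-3.4, -3.7, 11.2]
finger_gap: 0.247
gripper_force: 31.5
```

```bash
cat > st.py <<'E'
from h import *
s=observe(); p=s['position']-[.540,.0155,0]; a=np.arctan2(p[1],p[0]); F=s['force']
print(s['position'],F.round(1),s['finger_gap'].round(3),'r',np.hypot(*p[:2]).round(4),'ang',a.round(3),'q6',s['joint_positions'][5].round(2),'Fr',(F[0]*np.cos(a)+F[1]*np.sin(a)).round(1),'Fccw',(-F[0]*np.sin(a)+F[1]*np.cos(a)).round(1), 't',s['time'])
print(delta(.540+.055*np.cos(a),.0155+.055*np.sin(a),.151,a+np.pi))
E
python3 st.py
```

```text
Traceback (most recent call last):
  File "st.py", line 3, in <module>
    print(s['position'],F.round(1),s['finger_gap'].round(3),'r',np.hypot(*p[:2]).round(4),'ang',a.round(3),'q6',s['joint_positions'][5].round(2),'Fr',(F[0]*np.cos(a)+F[1]*np.sin(a)).round(1),'Fccw',(-F[0]*np.sin(a)+F[1]*np.cos(a)).round(1), 't',s['time'])
                                   ^^^^^^^^^^^^^^^^^^^^^
AttributeError: 'float' object has no attribute 'round'
```

Now slow winding in ~16° steps, hand following the knob.

```bash
sed -i "s/s\['finger_gap'\].round(3)/round(s['finger_gap'],3)/" st.py; python3 st.py
```

```text
[ 0.51619758 -0.03585303  0.15115292] [-3.4 -3.7 11.2] 0.247 r 0.0566 ang -2.005 q6 -1.22 Fr 4.8 Fccw -1.5 t 13.35
([-0.001, 0.001, -0.005], [0.0, 0.16, 0.02])
```

>>> apply_moves(deltas=[0, 0, 0.07, 0.38, 0.01, 0, 1, 0, 0, 0.14, 0.77, 0.05, 0, 1, 0, 0, 0.21, 1.15, 0.12, 0, 1, 0, 0, 0.28, 1.52, 0.21, 0, 1])

```text
time: 13.75
position: [0.5036, -0.0277, 0.1512]
orientation: [0.001, 0.354, 0.935, -0.001]
force: [-1.7, -5.3, 9.1]
finger_gap: 0.247
gripper_force: 31.3
```

```bash
python3 st.py
```

```text
[ 0.50358918 -0.02770992  0.15117812] [-1.7 -5.3  9.1] 0.247 r 0.0565 ang -2.271 q6 -0.92 Fr 5.1 Fccw 2.1 t 13.75
([-0.001, 0.002, -0.023], [0.0, 0.15, 0.02])
```

>>> apply_moves(deltas=[0, 0, 0.07, 0.38, 0.01, 0, 1, 0, 0, 0.14, 0.77, 0.05, 0, 1, 0, 0, 0.21, 1.15, 0.12, 0, 1, 0, 0, 0.28, 1.52, 0.21, 0, 1])

```text
time: 14.15
position: [0.4933, -0.0158, 0.1512]
orientation: [0.001, 0.481, 0.877, -0.001]
force: [-2.1, -4.5, 11.5]
finger_gap: 0.253
gripper_force: 31.4
```

```bash
python3 st.py
```

```text
[ 0.49327433 -0.01582501  0.15115718] [-2.1 -4.5 11.5] 0.253 r 0.0563 ang -2.551 q6 -0.62 Fr 4.3 Fccw 2.5 t 14.15
([-0.0, 0.002, -0.023], [0.0, 0.13, 0.02])
```

>>> apply_moves(deltas=[0, 0, 0.07, 0.38, 0.01, 0, 1, 0, 0, 0.14, 0.77, 0.05, 0, 1, 0, 0, 0.21, 1.15, 0.12, 0, 1, 0, 0, 0.28, 1.52, 0.21, 0, 1])

```text
time: 14.55
position: [0.4868, -0.0016, 0.1511]
orientation: [0.0, 0.599, 0.801, -0.0]
force: [-2.7, -2.2, 11.6]
finger_gap: 0.247
gripper_force: 31.4
```

```bash
python3 st.py
```

```text
[ 0.486794   -0.00162674  0.1511494 ] [-2.7 -2.2 11.6] 0.247 r 0.0559 ang -2.83 q6 -0.31 Fr 3.3 Fccw 1.2 t 14.55
([-0.0, 0.001, -0.024], [0.0, 0.09, 0.01])
```

>>> apply_moves(deltas=[0, 0, 0.07, 0.38, 0.01, 0, 1, 0, 0, 0.14, 0.77, 0.05, 0, 1, 0, 0, 0.21, 1.15, 0.12, 0, 1, 0, 0, 0.28, 1.52, 0.21, 0, 1])

```text
time: 14.95
position: [0.4846, 0.0137, 0.1511]
orientation: [0.0, 0.705, 0.71, -0.0]
force: [-2.1, -2.1, 11.3]
finger_gap: 0.249
gripper_force: 31.5
```

```bash
python3 st.py
```

```text
[0.48455607 0.01373927 0.15114348] [-2.1 -2.1 11.3] 0.249 r 0.0555 ang -3.11 q6 -0.0 Fr 2.2 Fccw 2.0 t 14.95
([0.0, 0.001, -0.024], [0.0, 0.05, 0.01])
```

>>> apply_moves(deltas=[0, 0, 0.07, 0.38, 0.01, 0, 1, 0, 0, 0.14, 0.77, 0.05, 0, 1, 0, 0, 0.21, 1.15, 0.12, 0, 1, 0, 0, 0.28, 1.52, 0.21, 0, 1])

```text
time: 15.35
position: [0.4861, 0.0227, 0.1508]
orientation: [0.004, 0.795, 0.606, -0.004]
force: [-1.8, -44.9, 8.2]
finger_gap: 0.247
gripper_force: 31.5
```

```bash
python3 st.py
```

```text
[0.48610246 0.0227027  0.15075481] [ -1.8 -44.9   8.2] 0.247 r 0.0544 ang 3.009 q6 0.31 Fr -4.1 Fccw 44.8 t 15.35
([0.002, 0.012, -0.136], [-0.01, -0.06, -0.02])
```

The stop is reached (about 45 N against). I hold briefly, then back off.

>>> apply_moves(deltas=[0, 0, 0, 0, 0, 0, 1, 0, 0, 0, 0, 0, 0, 1])

```text
time: 15.55
position: [0.4863, 0.0231, 0.1507]
orientation: [0.004, 0.795, 0.607, -0.003]
force: [-2.0, -39.6, 8.8]
finger_gap: 0.245
gripper_force: 31.5
```

```bash
python3 st.py
```

```text
[0.48626441 0.02314444 0.15073457] [ -2.  -39.6   8.8] 0.245 r 0.0543 ang 3.0 q6 0.31 Fr -3.6 Fccw 39.5 t 15.55
([0.002, 0.01, -0.125], [-0.01, -0.07, -0.03])
```

>>> apply_moves(deltas=[0, 0, -0.14, -0.77, 0.05, 0, 1, 0, 0, -0.28, -1.52, 0.21, 0, 1, 0, 0, -0.42, -2.24, 0.48, 0, 1, 0, 0, -0.56, -2.92, 0.84, 0, 1, 0, 0, -0.7, -3.54, 1.29, 0, 1, 0, 0, -0.84, -4.1, 1.83, 0, 1, 0, 0, -0.98, -4.57, 2.44, 0, 1, 0, 0, -1.12, -4.95, 3.1, 0, 1])

```text
time: 16.35
position: [0.5031, -0.0271, 0.1508]
orientation: [-0.0, 0.35, 0.937, -0.0]
force: [-0.8, 1.3, 7.0]
finger_gap: 0.249
gripper_force: 31.5
```

```bash
python3 st.py
```

```text
[ 0.50312894 -0.02710021  0.15080409] [-0.8  1.3  7. ] 0.249 r 0.0563 ang -2.284 q6 -0.93 Fr -0.5 Fccw -1.5 t 16.35
([-0.0, 0.0, -0.002], [0.0, 0.13, -0.02])
```

>>> apply_moves(deltas=[0, 0, -0.14, -0.77, 0.05, 0, 1, 0, 0, -0.28, -1.52, 0.21, 0, 1, 0, 0, -0.42, -2.24, 0.48, 0, 1, 0, 0, -0.57, -2.97, 0.87, 0, 1, 0, 0, -0.57, -2.97, 0.87, 0, 1])

```text
time: 16.85
position: [0.5325, -0.0403, 0.1508]
orientation: [0.001, 0.074, 0.997, -0.0]
force: [1.2, -0.8, 6.7]
finger_gap: 0.249
gripper_force: 31.2
```

```bash
python3 st.py
```

```text
[ 0.53246582 -0.04025789  0.15079197] [ 1.2 -0.8  6.7] 0.249 r 0.0563 ang -1.705 q6 -1.52 Fr 0.6 Fccw 1.3 t 16.85
([-0.0, 0.002, -0.014], [0.0, 0.13, -0.02])
```

>>> apply_moves(deltas=[0, 0, 0, 0, 0, 0, 0.5, 0, 0, 0, 0, 0, 0, 0.3, 0, 0, 0, 0, 0, 0, 0, 0, 0, 0, 0, 0, 0, -0.3, 0, 0, 0, 0, 0, 0, -0.3, 0, 0, 0, 0, 0, -2, -0.3, 0, 0, 0, 0, 0, -6, -0.3, 0, 0, 0, 0, 0, -10, -0.5])

```text
time: 17.65
position: [0.5306, -0.0394, 0.2505]
orientation: [-0.001, 0.075, 0.997, 0.0]
force: [0.6, 0.8, -0.1]
finger_gap: 0.752
gripper_force: 0.0
```

```bash
python3 - <<'E'
from h import *
c=shot('wrist','w7.png'); cv2.imwrite('pics/w7v.png',c['color'][:,:,::-1]); print(observe()['position'],observe()['force'])
E
```

```text
[ 0.53449452 -0.03977141  0.25768382] [ 2.96435016 -0.23222561  5.34537185]
```

View pics/w7v.png

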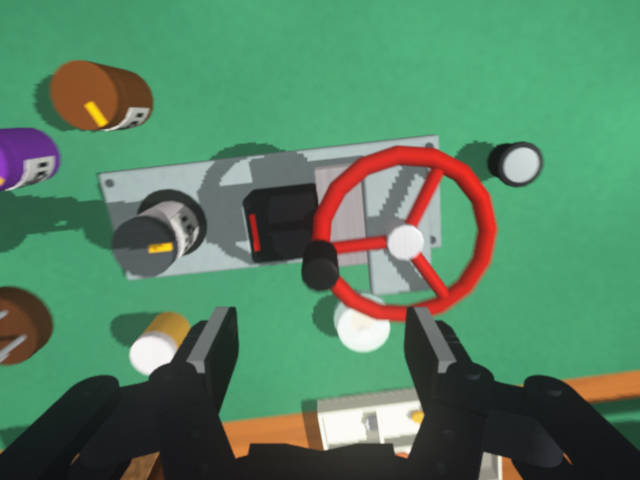

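The gripper is clear of the wheel. The knob's top is near (320,270), the tin stands on the pad at (155,245) with its bar towards the reader, and the bystanders look undisturbed.

>>> apply_moves(deltas=[0, 0, 0, 0, 0, -3, -0.5, 0, 0, 0, 0, 0, -3, -0.5, 0, 0, 0, 0, 0, -3, -0.5, 0, 0, 0, 0, 0, -3, -0.5, 0, 0, 0, 0, 0, -3, -0.5])

```text
time: 18.2
position: [0.5308, -0.0395, 0.2789]
orientation: [-0.001, 0.075, 0.997, 0.0]
force: [-0.3, -0.5, 0.4]
finger_gap: 0.751
gripper_force: 0.0
```

```bash
python3 - <<'E'
from h import *
c=shot('wrist','w8.png'); im=c['color']; h=cv2.cvtColor(im,cv2.COLOR_RGB2HSV); print(observe()['position'],observe()['force'])
def near(X,r,f):
    u,v=proj(c,X).astype(int); z=np.zeros((480,640),np.uint8); s=(slice(max(v-r,0),v+r),slice(max(u-r,0),u+r)); z[s]=f(h[s])*255; return cv2.findNonZero(cv2.morphologyEx(z,2,np.ones((3,3)))).reshape(-1,2)
p=near([.5325,-.04,.165],22,lambda a:a[...,2]<45); K=ray(c,*p.mean(0),.165); d=K-[.54,.0155,0]; print('knob',len(p),K,np.arctan2(d[1],d[0]),np.hypot(*d[:2]))
p=near([.537,-.17,.085],25,lambda a:(a[...,0]>18)&(a[...,0]<35)&(a[...,1]>150)).astype(float)
w=np.array([ray(c,*q,.085)[:2] for q in p]); v=np.linalg.svd(w-w.mean(0))[2][0]; v*=np.sign(v[1]); print('bar',w.mean(0),np.arctan2(v[1],v[0]))
E
```

```text
[ 0.53092671 -0.03947793  0.27902992] [ 0.64293606 -0.00793034 -0.842206  ]
knob 877 [ 0.52984836 -0.04618715  0.165     ] -1.7339008768530622 0.06251688284822156
bar [ 0.53456499 -0.17116573] 1.4969372342321234
```

```bash
python3 -c "
from h import *
print(ctrl.job_done())"
```

```text
the job is handed in; nothing more can be done
None
```

I handed the job in at about 18 s; the judging result was not shown. The tin stands on the pad within about 2 mm of centre, label about 0.04 rad off square to the window; the handwheel was wound to its stop (about 45 N felt), backed off a quarter turn and released, and the bystanders looked undisturbed.

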